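# Feel the gap of a gel cassette with a plate gauge

### The job

Take the gauge with the flat rectangular grip (not the slim one with the round grip) out of its stand, hold it blade down and lay its blade flush against the bare top strip of the gel cassette's tall rear plate, clear of the front plate. Then slide it straight down between the two plates, near the middle of their width, until it drags snugly and has just begun to push the sprung front plate back, without forcing it. Finish while still holding the gauge at that depth, do not let go, and leave everything else where it stands.

Things in the scene. Friction and masses are not known exactly. Their poses are not given: they have to be found in the camera images.
- gauge: the gauge to use, hanging upright in a stand slot: steel blade 5 mm thick (its x), 34 mm wide (its y); dark rectangular grip on top, 16 mm (x) by 46 (y) by 46 (z). Origin at the centre of the blade's lower tip, z up along it: blade z = 0 to 100 mm, grip 100 to 146 mm. About 0.12 kg. In the stand its x lies along the stand's x
- slim_gauge: the other gauge, to be left in the stand: blade only 14 mm wide, round grip 25 mm in diameter and 28 mm high (its top 140 mm above the bench); origin at its tip as for the first
- stand: fixed gauge stand 80 x 170 mm, 112 mm high; origin at the centre of its foot on the bench. Its 10 mm top plate has two through slots 8 x 38 mm, long along the stand's y, 40 mm either side of its centre. Either gauge may hang in either slot by the underside of its grip, tip 12 mm above the bench; it must rise 100 mm to leave the slot, 130 mm to pass over the other
- cassette: fixed gel cassette, base 110 x 130 mm, 22 mm high. Origin at bench level straight below the middle of the rear plate's front face; x is square to that face and points from the front plate to the rear plate, y along the plates, z up. Blade and gap fit when the gauge's x lies along this x (either way round: the gauge is symmetric)
- rear_plate: the cassette's fixed upright white rear plate: cassette x 0 to 8 mm, y -55 to 55 mm, z 20 to 120 mm. Origin at the centre of its underside, axes as the cassette's. Its front face is bare from about 105 to 120 mm above the bench
- rear_face_top (a point): middle of the top edge of the rear plate's front face, 120 mm above the bench
- front_foot (a point): the glass front plate, 96 mm wide, on the -x side of the rear plate, leaning 0.10 rad away from it; this point is the middle of its foot hinge, 31 mm above the bench. Plate to z = 97 mm, then a lip bent outwards to z = 105 mm. Wedge gap to the rear face: 0 to 1.5 mm at the foot, 6.5 to 8 mm below the lip, about 15 mm at the lip's edge
- front_lip (a point): middle of the front plate's outward lip. A blade against the rear plate first touches the front plate with its tip about 63 to 84 mm above the bench, different each time; it drags snugly (presses on the front plate with some 2 to 14 N, a few N of resistance to sliding) about 7 to 12 mm below that, and is forced from 15 mm below
- front_plate (a joint): how far the front plate has been pushed open from rest, rad; a spring of 6 N m/rad resists. 0 untouched, about 0.02 to 0.06 with the blade snug
- vial: bystander: small capped glass vial 19 x 19 x 54 mm, upright; origin under its centre
- jar: bystander: white-capped jar 54 mm in diameter, 57 mm high; origin under its centre
- dropper: bystander: brown dropper bottle 33 mm in diameter, 102 mm high; origin under its centre
- scissors: bystander: scissors lying flat, 87 x 199 x 9 mm; origin under its centre
- slide_case: bystander: small clear slide box 36 x 78 x 23 mm; origin under its centre
Mind the look-alikes: they are no part of the job. What is shaped like the cassette but green is not meant.

How it is judged:
By the outcome, as a careful person would: the job done as asked, in the order asked, and still so for the second after the job is handed in, while the arm keeps its last pose, push and grip.
It also fails if it takes over 64 s, if anything falls off the work surface, if the arm or the gripper's body presses on something with over 40 N, if the wrist force passes 120 N, or if a joint passes its speed limit or range.

### The arm

A 6-joint arm with a two-finger parallel gripper is mounted at the origin on a cart in front of the work surface, level with it; the furniture and walls round the work are solid. World frame = base frame: x ahead of the robot, y to its left, z up, the work surface at z = 0. Lengths are in mm, angles in rad, forces in N, time in s.
With the tool pointing down it reaches from about 350 to 975 mm from the base axis. Payload 7.1 kg.
Tool frame: the origin (TCP) lies at the very end of the fingers, on their centre line; the grasp point (between the pads) lies 19 mm behind it; z points along the fingers, y is the line along which they close (so a half turn about z gives the same grasp; the last joint's range is limited). The gripper opens to 88 mm and grips with 3 to 60 N. Pads are 20 mm wide; open, the fingers measure 115 mm over their backs; the gripper's body (75 mm by 178 mm) begins 61 mm behind the grasp point.
Start: joints at [-1.328, 0.423, 1.63, -0, 1.089, -0.019], TCP at [161.781, -603.682, 222.675] pointing down, gripper open.
Joint ranges: [-3, 3], [-0.9, 2.11], [0.09, 2.58], [-1.31, 4.45], [0.11, 2.69], [-2.54, 2.54]. Speed limits (rad/s): [2.39, 2.39, 3.01, 3.14, 3.14, 3.14].

### API

Orientations are given as a rotation vector (axis times angle).
In Python, from workcell import sensors, imaging, close_job gives the robot as it stands. The module is installed in compiled form; this text tells all that it offers.
- The arm moves only by the tool servo_tool, never from a script. Its argument "steps" is a list of rows, each a list of 3 entries, a list of its own where there are three numbers: the shift along the world's x, y, z in m, then the turn, a rotation vector about the world's x, y, z in degrees, then the opening, from -1 (shut) to 1 (fully open). A call has exactly 8 rows; each row shifts and turns the commanded pose from where the row before left it; what a row does not reach is not made up. A row lasts 1/12 s, in which the tool goes at most 41.7 mm and 7.16 degrees, less where a joint would pass 70% of its speed; a pose out of reach is approached as far as the arm can. A call is refused whole if a number of a shift passes 0.0417 or a number of a turn 7.16, either way. A call with a gripper value outside its range is refused whole. The fingers move at their own pace and stop on an object; the grip force is fixed at half the most. Time passes only in rows, so rows that do not move let the fingers close, or fill a call up. It gives the time, the measured TCP pose, the force, the opening and the grip force at its end, in the units of the state.
- sensors.get_obs(): the state, without advancing time (a new reading comes with each control period).
- imaging.get_image(name): name is "scene" or "top" or "wrist"; returns a dict with "color" (420x560x3 uint8, blue, green, red), "range_z" (420x560 float32, mm along the optical axis (not along the pixel's ray), 0 where there is no reading), "vertical_fov" (degrees; the focal length in pixels is half the picture's height over the tangent of half this angle, whatever the lens; pixels are square), "cx", "cy" (the principal point, pixels), "rvec" (rotation vector, rad) and "tvec" (3), from world to camera coordinates, as OpenCV has them; the wrist camera has in their place "tool_from_camera" (4x4, takes a point from camera to tool coordinates, whose origin is the TCP and whose axes are the flange's). Camera axes: x right, y down, z forward; pixel columns grow to the right and rows downward; lengths in mm; the calibration is good to about 2 mm. The wrist camera is an equidistant fisheye: a pixel r from the principal point sees the ray r / f radians off the axis. A picture is of the moment at which its call begins: read the wrist's pose just before it.
- close_job(): hands the job in; it is judged then, once.
The state is a dict: "t": time; "qpos": joint angles; "qvel": joint speeds; "joint_torque": joint torques, N m; "ee_pos": TCP position; "orientation": TCP orientation; "ft_force": force on the tool from outside, world axes, zero at the start; "moment": the same for the moment, N m; "width": finger opening in mm; "grasp_force": force on a finger pad.
Only numpy, scipy, OpenCV 4.12 (cv2) and the standard library are available. Lean on these libraries where they do the work, as an engineer would, in place of code of your own. Each camera call takes 0.05 s, during which the arm holds its last target. There are 200 camera calls.

## Working session

There is one attempt and no reset: what is moved stays moved. The work goes in short steps, Python scripts to look and compute and a tool call to move; the robot and the scene stay as the last step left them, time stands still between calls to the robot, and variables do not carry over. Pictures are saved under pics/ and viewed, at most 10 in all, crops included, and the job is handed in when it is done.

Besides the shell and the picture viewer there is one more tool, called after "Emit:" by a JSON object that holds its "fn" and its "kwargs". servo_tool: Moves the arm, as the interface text tells. Its arguments: {"type":"object","properties":{"steps":{"type":"array"}},"required":["steps"]}

```bash
mkdir -p pics
cat > h.py <<'E'
import numpy as np, cv2
from workcell import sensors, imaging
from scipy.spatial.transform import Rotation as R
def cloud(n):
    o=sensors.get_obs(); d=imaging.get_image(n); z=d["range_z"].astype(float); h,w=z.shape
    f=h/2/np.tan(np.radians(d["vertical_fov"])/2); v,u=np.mgrid[:h,:w]
    x=u-d["cx"]; y=v-d["cy"]
    if n=="wrist":
        r=np.hypot(x,y)+1e-9; k=np.tan(np.minimum(r/f,1.5))/r
        P=np.stack([x*k*z,y*k*z,z],-1); T=np.array(d["tool_from_camera"])
        P=P@T[:3,:3].T+T[:3,3]; P=P@R.from_rotvec(o["orientation"]).as_matrix().T+np.array(o["ee_pos"])
    else:
        P=np.stack([x/f*z,y/f*z,z],-1); M=R.from_rotvec(np.ravel(d["rvec"])).as_matrix()
        P=(P-np.ravel(d["tvec"]))@M
    P[z<=0]=np.nan
    return d["color"],P
E
python3 - <<'E'
from h import *
o=sensors.get_obs(); print(o)
for n in("scene","top"):
    c,P=cloud(n); cv2.imwrite(f"pics/{n}0.png",c); np.save(n+"0.npy",P)
E
```

```text
{'t': 0.0, 'qpos': array([-1.32800163e+00,  4.23855270e-01,  1.63065037e+00, -1.51004929e-05,
        1.08859916e+00, -1.89851918e-02]), 'qvel': array([ 0.00084975, -0.00032573,  0.00072097,  0.00034901,  0.00201743,
        0.00045877]), 'joint_torque': array([ 1.56443137e-03, -5.44622576e+01, -2.73666286e+01,  6.43655215e-02,
        2.27767322e-02, -1.30658823e-04]), 'ee_pos': array([ 161.6508334 , -603.17765857,  221.90825453]), 'orientation': array([-3.11323008e+00, -4.09844748e-01,  2.85989282e-04]), 'ft_force': array([ 0.16911605, -0.03179368,  0.29081429]), 'moment': array([-0.03672371,  0.00953238,  0.01526625]), 'grasp_force': 0.0, 'width': 88.05956027231461}
```

View pics/scene0.png

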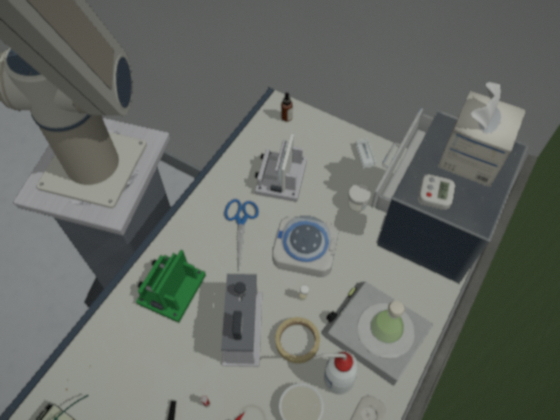

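View pics/top0.png

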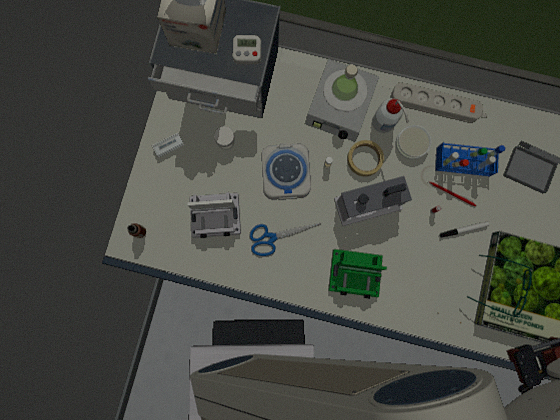

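The stand is at scene (240,318) / top (373,200). Candidates for the gauge are the rectangular dark grip at top (397,190) and the round grip at top (361,200), so I choose the rectangular one. The white cassette is at top (215,215). The green look-alike at top (356,272) is not meant.

Run:
```python
from h import *
P=np.load("top0.npy"); S=np.load("scene0.npy")
for n,A,pts in(("top",P,[(397,188),(361,200),(373,200),(345,205),(215,215),(215,201),(195,230),(236,230),(356,272),(137,230)]),("scene",S,[(238,325),(240,288),(242,280),(282,172),(288,150)])):
    for u,v in pts: print(n,u,v,A[v,u].round(0))
def box(name,A,m):
    q=A[m]; 
    if len(q)<5: print(name,len(q));return
    r=cv2.minAreaRect(q[:,:2].astype(np.float32)); print(name,len(q),np.round(r[0],1),np.round(r[1],1),round(r[2],1),'z',np.nanmedian(q[:,2]).round(1))
for n,A in(("top",P),("scene",S)):
    c=P[200,373]; near=np.hypot(A[...,0]-c[0],A[...,1]-c[1])<130
    box(n+" standtop",A,near&(abs(A[...,2]-112)<5))
    box(n+" grip",A,near&(abs(A[...,2]-158)<5))
    box(n+" slim",A,near&(abs(A[...,2]-140)<4))
    c=P[215,215]; near=np.hypot(A[...,0]-c[0],A[...,1]-c[1])<110
    box(n+" rear",A,near&(abs(A[...,2]-120)<4))
    box(n+" base",A,near&(abs(A[...,2]-22)<4))
    box(n+" lip",A,near&(abs(A[...,2]-101)<5))
for n in("top","scene"):
    c=cv2.imread(f"pics/{n}0.png")
    a,b=((c[150:250,310:430],c[180:250,170:260]) if n=="top" else (c[260:370,190:290],c[120:210,240:320]))
    a=cv2.resize(a,(400,400));b=cv2.resize(b,(400,400))
    globals()[n]=np.hstack([a,b])
cv2.imwrite("pics/crop.png",cv2.resize(np.vstack([top,scene]),(600,600)))
```

```text
top 397 188 [ 529. -355.  156.]
top 361 200 [ 503. -270.  140.]
top 373 200 [ 508. -306.  111.]
top 345 205 [ 495. -235.  117.]
top 215 215 [488.  95.  18.]
top 215 201 [508.  84. 122.]
top 195 230 [445. 142.  52.]
top 236 230 [447.  39.  28.]
top 356 272 [ 332. -257.  105.]
top 137 230 [445. 287.  63.]
scene 238 325 [ 531. -361.  158.]
scene 240 288 [ 509. -281.  144.]
scene 242 280 [ 501. -250.  111.]
scene 282 172 [506.  42. 107.]
scene 288 150 [505. 102. 117.]
top standtop 1342 [ 518.8 -314.3] [ 64.4 165.3] 14.7 z 111.6
top grip 124 [ 528.2 -352.8] [17.  46.6] 16.8 z 157.2
top slim 86 [ 519.8 -315.7] [ 21.6 106.1] 17.0 z 139.5
top rear 141 [506.5  98.7] [  8.5 108.2] 3.7 z 119.5
top base 947 [490.3  97.2] [110.4 130.4] 3.3 z 21.7
top lip 162 [493.9  96.5] [ 19.  106.9] 3.6 z 100.7
scene standtop 1961 [ 515.5 -314.4] [ 64.4 166.9] 14.6 z 111.8
scene grip 186 [ 525.8 -353.5] [15.9 47. ] 14.7 z 157.5
scene slim 112 [ 519.1 -319.3] [ 22.8 115.5] 17.3 z 139.7
scene rear 120 [504.7  97. ] [  8.8 110.6] 3.3 z 120.0
scene base 777 [488.5  95.5] [110. 133.] 3.6 z 21.9
scene lip 164 [495.4  95.5] [ 26.8 107.9] 3.4 z 100.1
```

View pics/crop.png

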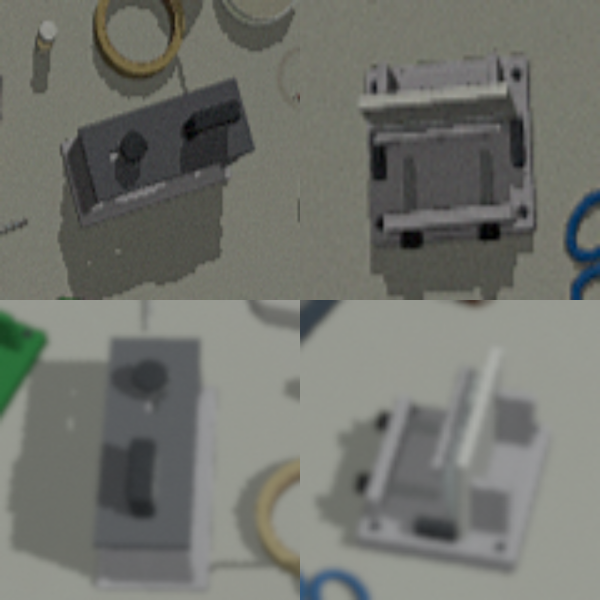

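The crop confirms it: the flat rectangular grip is in the -y slot at about (527,-353) with yaw about 15°. The slim round grip is nearer the cassette. The white cassette has its rear plate on world +x, with yaw about 3.5°.

Run:
```python
from h import *
o=sensors.get_obs(); M=R.from_rotvec(o["orientation"]).as_matrix(); print(M.round(4), np.degrees(np.arctan2(M[1,0],M[0,0])))
a=np.array([162,-603.]);b=np.array([527,-353.])
for p,q in((a,b),(b,np.array([500,98.]))):
  for n in("top0","scene0"):
    A=np.load(n+".npy").reshape(-1,3); A=A[~np.isnan(A[:,0])]
    d=(q-p)/np.linalg.norm(q-p); s=(A[:,:2]-p)@d; t=(A[:,:2]-p)@np.array([-d[1],d[0]])
    L=np.linalg.norm(q-p)
    for k in range(0,int(L)+60,60):
        m=(abs(s-k)<40)&(abs(t)<110)
        print(n,k,np.percentile(A[m,2],99.5).round() if m.sum() else None,end='; ')
    print()
```

```text
[[ 9.659e-01  2.588e-01 -3.000e-04]
 [ 2.588e-01 -9.659e-01  1.300e-03]
 [ 0.000e+00 -1.400e-03 -1.000e+00]] 15.00164637175599
top0 0 391.0; top0 60 392.0; top0 120 565.0; top0 180 6.0; top0 240 16.0; top0 300 34.0; top0 360 49.0; top0 420 161.0; top0 480 160.0; 
scene0 0 47.0; scene0 60 72.0; scene0 120 65.0; scene0 180 6.0; scene0 240 16.0; scene0 300 47.0; scene0 360 51.0; scene0 420 160.0; scene0 480 159.0; 
top0 0 161.0; top0 60 149.0; top0 120 140.0; top0 180 99.0; top0 240 107.0; top0 300 107.0; top0 360 68.0; top0 420 122.0; top0 480 122.0; 
scene0 0 160.0; scene0 60 142.0; scene0 120 140.0; scene0 180 100.0; scene0 240 107.0; scene0 300 106.0; scene0 360 109.0; scene0 420 122.0; scene0 480 122.0;
```

Emit:
{"fn": "servo_tool", "kwargs": {"steps": [[[0.0228,0.0156,0.004],[0,0,5.64],1],[[0.0228,0.0156,0.004],[0,0,5.64],1],[[0.0228,0.0156,0.004],[0,0,5.64],1],[[0.0228,0.0156,0.004],[0,0,5.64],1],[[0.0228,0.0156,0.004],[0,0,5.64],1],[[0.0228,0.0156,0.004],[0,0,5.64],1],[[0.0228,0.0156,0.004],[0,0,5.64],1],[[0.0228,0.0156,0.004],[0,0,5.64],1]]}}

```text
t: 0.77
ee_pos: [345.0, -477.8, 254.5]
orientation: [-2.715, -1.58, 0.0]
ft_force: [0.4, 0.4, -0.8]
width: 88.2
grasp_force: 0.0
```

Emit:
{"fn": "servo_tool", "kwargs": {"steps": [[[0.0228,0.0156,0],[0,0,5.64],1],[[0.0228,0.0156,0],[0,0,5.64],1],[[0.0228,0.0156,0],[0,0,5.64],1],[[0.0228,0.0156,0],[0,0,5.64],1],[[0.0228,0.0156,0],[0,0,5.64],1],[[0.0228,0.0156,0],[0,0,5.64],1],[[0.0228,0.0156,0],[0,0,5.64],1],[[0,0,0],[0,0,5.64],1]]}}

```text
t: 1.43
ee_pos: [507.0, -367.0, 254.3]
orientation: [1.897, 2.504, 0.002]
ft_force: [-0.3, -0.6, 0.3]
width: 88.3
grasp_force: 0.0
```

Run:
```python
from h import *
o=sensors.get_obs(); M=R.from_rotvec(o["orientation"]).as_matrix(); print(o["t"],o["ee_pos"],o["qpos"],o["ft_force"], M[:,1],np.degrees(np.arctan2(M[1,1],M[0,1])))
c,P=cloud("wrist"); cv2.imwrite("pics/w1.png",c)
m=(abs(P[...,2]-158)<6)&(np.hypot(P[...,0]-527,P[...,1]+353)<60)
print(m.sum(),cv2.minAreaRect(P[m][:,:2].astype(np.float32)),np.median(P[m][:,2]))
m=(abs(P[...,2]-112)<5)&(np.hypot(P[...,0]-517,P[...,1]+314)<110)
print(m.sum(),cv2.minAreaRect(P[m][:,:2].astype(np.float32)),np.median(P[m][:,2]))
```

```text
1.4333 [ 507.03569361 -366.96921185  254.26068291] [-6.46173960e-01  3.91553462e-01  1.60043816e+00  1.48182272e-03
  1.14943251e+00 -9.20657475e-01] [-0.26665749 -0.55083684  0.33769219] [0.96272883 0.27046592 0.0011782 ] 15.692004937267848
990 ((527.3594360351562, -354.61724853515625), (15.491628646850586, 45.722930908203125), 14.511962890625) 157.34480433945163
9414 ((517.5032348632812, -316.4201965332031), (64.14579772949219, 164.78175354003906), 14.843648910522461) 111.65646851987111
```

View pics/w1.png

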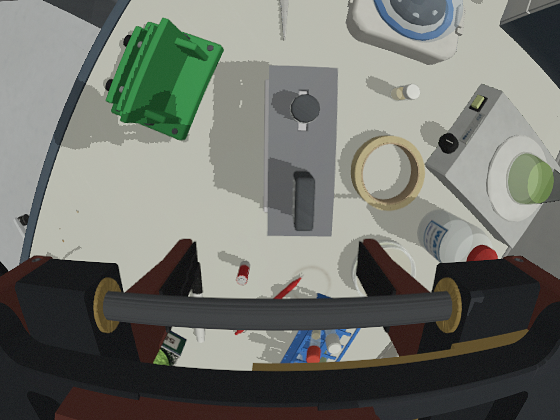

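The wrist view shows the flat grip at (304,200) and the round one at (306,108). Descending on the flat one.

Emit:
{"fn": "servo_tool", "kwargs": {"steps": [[[0.01,0.0066,0],[0,0,-0.5],1],[[0.0103,0.0066,0],[0,0,-0.5],1],[[0,0,-0.025],[0,0,0],1],[[0,0,-0.025],[0,0,0],1],[[0,0,-0.025],[0,0,0],1],[[0,0,-0.025],[0,0,0],1],[[0,0,0],[0,0,0],1],[[0,0,0],[0,0,0],1]]}}

```text
t: 2.15
ee_pos: [522.8, -356.2, 153.5]
orientation: [-1.929, -2.475, 0.0]
ft_force: [-0.3, -0.5, 0.1]
width: 87.4
grasp_force: 0.0
```

Emit:
{"fn": "servo_tool", "kwargs": {"steps": [[[0.0045,0.0024,0],[0,0,0],1],[[0,0,-0.016],[0,0,0],1],[[0,0,-0.016],[0,0,0],1],[[0,0,0],[0,0,0],1],[[0,0,0],[0,0,0],1],[[0,0,0],[0,0,0],-1],[[0,0,0],[0,0,0],-1],[[0,0,0],[0,0,0],-1]]}}

```text
t: 2.82
ee_pos: [529.3, -354.5, 124.0]
orientation: [1.928, 2.478, 0.0]
ft_force: [0.4, -0.0, -0.0]
width: 71.5
grasp_force: 0.0
```

Emit:
{"fn": "servo_tool", "kwargs": {"steps": [[[0,0,0],[0,0,0],-1],[[0,0,0],[0,0,0],-1],[[0,0,0],[0,0,0],-1],[[0,0,0],[0,0,0],-1],[[0,0,0],[0,0,0],-1],[[0,0,0],[0,0,0],-1],[[0,0,0],[0,0,0],-1],[[0,0,0],[0,0,0],-1]]}}

```text
t: 3.48
ee_pos: [528.5, -354.1, 122.6]
orientation: [-1.929, -2.479, 0.0]
ft_force: [-2.5, -0.2, 1.4]
width: 17.9
grasp_force: 0.9
```

Emit:
{"fn": "servo_tool", "kwargs": {"steps": [[[0,0,0],[0,0,0],-1],[[0,0,0],[0,0,0],-1],[[0,0,0],[0,0,0],-1],[[0,0,0],[0,0,0],-1],[[0,0,0.005],[0,0,0],-1],[[0,0,0.01],[0,0,0],-1],[[0,0,0.01],[0,0,0],-1],[[0,0,0.01],[0,0,0],-1]]}}

```text
t: 4.15
ee_pos: [528.5, -354.1, 158.8]
orientation: [-1.929, -2.48, 0.0]
ft_force: [-0.8, 0.6, -2.5]
width: 16.0
grasp_force: 30.0
```

Emit:
{"fn": "servo_tool", "kwargs": {"steps": [[[0,0,0.015],[0,0,0],-1],[[0,0,0.015],[0,0,0],-1],[[0,0,0.015],[0,0,0],-1],[[0,0,0.015],[0,0,0],-1],[[0,0,0.015],[0,0,0],-1],[[0,0,0.015],[0,0,0],-1],[[0,0,0.015],[0,0,0],-1],[[0,0,0.01],[0,0,0],-1]]}}

```text
t: 4.82
ee_pos: [529.3, -354.4, 275.7]
orientation: [1.927, 2.477, 0.001]
ft_force: [0.2, 0.3, -1.4]
width: 15.6
grasp_force: 30.0
```

Emit:
{"fn": "servo_tool", "kwargs": {"steps": [[[-0.002,0.01,0],[0,0,-0.7],-1],[[-0.002,0.02,0],[0,0,-0.7],-1],[[-0.002,0.03,0],[0,0,-0.7],-1],[[-0.002,0.03,0],[0,0,-0.7],-1],[[-0.002,0.03,0],[0,0,-0.7],-1],[[-0.002,0.03,0],[0,0,-0.7],-1],[[-0.002,0.03,0],[0,0,-0.7],-1],[[-0.002,0.03,0],[0,0,-0.7],-1]]}}

```text
t: 5.48
ee_pos: [511.5, -142.0, 272.2]
orientation: [-2.049, -2.38, 0.0]
ft_force: [0.1, 0.8, -1.8]
width: 15.7
grasp_force: 30.0
```

Emit:
{"fn": "servo_tool", "kwargs": {"steps": [[[-0.002,0.03,0],[0,0,-0.7],-1],[[-0.002,0.03,0],[0,0,-0.7],-1],[[-0.002,0.03,0],[0,0,-0.7],-1],[[-0.002,0.03,0],[0,0,-0.7],-1],[[-0.002,0.03,0],[0,0,-0.7],-1],[[-0.002,0.03,0],[0,0,-0.7],-1],[[-0.002,0.03,0],[0,0,-0.7],-1],[[-0.002,0.01,0],[0,0,-0.7],-1]]}}

```text
t: 6.15
ee_pos: [495.3, 79.4, 272.3]
orientation: [-2.16, -2.28, -0.001]
ft_force: [0.2, -0.1, -1.2]
width: 15.8
grasp_force: 30.0
```

Emit:
{"fn": "servo_tool", "kwargs": {"steps": [[[0,0.015,0],[0,0,0],-1],[[0,0,0],[0,0,0],-1],[[0,0,0],[0,0,0],-1],[[0,0,0],[0,0,0],-1],[[0,0,0],[0,0,0],-1],[[0,0,0],[0,0,0],-1],[[0,0,0],[0,0,0],-1],[[0,0,0],[0,0,0],-1]]}}

```text
t: 6.82
ee_pos: [496.6, 90.4, 272.7]
orientation: [-2.163, -2.279, 0.0]
ft_force: [0.3, 0.5, -0.6]
width: 15.5
grasp_force: 30.0
```

Run:
```python
from h import *
o=sensors.get_obs(); M=R.from_rotvec(o["orientation"]).as_matrix(); print(o["t"],o["ee_pos"],o["ft_force"],o["moment"], M.round(4),np.degrees(np.arctan2(M[1,1],M[0,1])))
u=np.array([np.cos(np.radians(3.5)),np.sin(np.radians(3.5)),0]); w=np.array([-u[1],u[0],0])
for n in("wrist","top","scene"):
    c,P=cloud(n); cv2.imwrite(f"pics/{n}2.png",c); np.save(n+"2.npy",P)
    near=np.hypot(P[...,0]-500,P[...,1]-97)<75
    for nm,m in(("rear",near&(abs(P[...,2]-120)<4)),("blade",near&(P[...,2]>172)&(P[...,2]<255)&(np.hypot(P[...,0]-o["ee_pos"][0],P[...,1]-o["ee_pos"][1])<25)),("rearface",near&(abs(P[...,2]-112)<5)&(P[...,0]<506)&(P[...,0]>497))):
        q=P[m]
        if len(q)>8:
            r=cv2.minAreaRect(q[:,:2].astype(np.float32)); print(n,nm,len(q),np.round(r[0],1),np.round(r[1],1),round(r[2],1),'cassx pct',np.percentile(q@u,[3,50,97]).round(1),'y',np.percentile(q@w,[3,50,97]).round(1),'z',q[:,2].min().round(1))
```

```text
6.8167 [496.61486838  90.43518049 272.65345757] [ 0.26261185  0.5242756  -0.61902691] [-0.0555814  -0.04772523  0.0339244 ] [[-0.0522  0.9986 -0.    ]
 [ 0.9986  0.0522 -0.    ]
 [-0.     -0.     -1.    ]] 2.9902784633115274
wrist rear 647 [504.8 112.2] [ 8.  76.8] 3.4 cassx pct [506.7 510.6 514.6] y [ 46.4  81.5 117.6] z 116.3
wrist blade 147 [496.5 106.4] [5.  1.4] 1.4 cassx pct [499.7 501.9 504.4] y [75.4 76.2 76.5] z 172.8
wrist rearface 14 [500.9 111.8] [ 0.1 76.6] 3.1 cassx pct [506.6 506.6 507. ] y [43.2 50.5 97.3] z 108.3
top rear 30 [508.8  54.4] [ 7.9 19.9] 4.1 cassx pct [507.3 510.7 515. ] y [13.4 22.3 33.2] z 116.2
scene rear 124 [504.6  96.3] [  8.2 111.1] 3.2 cassx pct [505.8 509.7 513.2] y [ 11.3  65.5 116.6] z 116.3
scene blade 120 [495.9  91.1] [ 5.8 38.6] 3.0 cassx pct [498.1 502.6 503.4] y [42.5 46.8 77.5] z 172.5
scene rearface 12 [503.5  96.5] [  7.3 106.3] 2.4 cassx pct [505.5 508.3 513. ] y [ 17.8 109.6 117.9] z 108.3
```

View pics/wrist2.png

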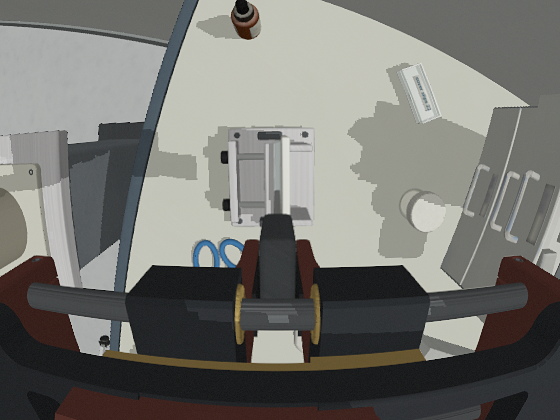

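The wrist view shows the grip held square at (277,235), with the rear plate's white top edge at (283,175) just to the right of the blade. There is about 2 mm between the blade and the face. Lowering to the bare strip with a small gap.

Emit:
{"fn": "servo_tool", "kwargs": {"steps": [[[-0.0005,0.006,0],[0,0,0.4],-1],[[0,0,-0.01],[0,0,0],-1],[[0,0,-0.01],[0,0,0],-1],[[0,0,-0.01],[0,0,0],-1],[[0,0,-0.01],[0,0,0],-1],[[0,0,-0.008],[0,0,0],-1],[[0,0,0],[0,0,0],-1],[[0,0,0],[0,0,0],-1]]}}

```text
t: 7.63
ee_pos: [495.7, 96.8, 223.9]
orientation: [-2.153, -2.286, 0.002]
ft_force: [-0.2, 0.2, -0.9]
width: 16.0
grasp_force: 30.0
```

```bash
cat > s.py <<'E'
from h import *
o=sensors.get_obs(); M=R.from_rotvec(o["orientation"]).as_matrix()
u=np.array([np.cos(np.radians(3.4)),np.sin(np.radians(3.4)),0]); w=np.array([-u[1],u[0],0])
print(o["t"],o["ee_pos"].round(1),'tip',o["ee_pos"][2]-110.6,'F',o["ft_force"].round(2),'M',o["moment"].round(2),'yaw',np.degrees(np.arctan2(M[1,1],M[0,1])).round(2),'z',M[:,2].round(4),'tcp u,w',o["ee_pos"]@u,o["ee_pos"]@w)
E
cat > s2.py <<'E'
from s import *
for n in("wrist","scene"):
    c,P=cloud(n); cv2.imwrite(f"pics/{n}_{o['t']:.2f}.png",c)
    near=np.hypot(P[...,0]-500,P[...,1]-97)<75
    lo=o["ee_pos"][2]-110.6
    for nm,m in(("rear",near&(abs(P[...,2]-120)<4)&(P@u>500)),("blade",near&(P[...,2]>126)&(P[...,2]<o["ee_pos"][2]-14)&(np.hypot(P[...,0]-o["ee_pos"][0],P[...,1]-o["ee_pos"][1])<25)),("lip",near&(abs(P[...,2]-101)<4)&(P@u<506)&(P@u>480))):
        q=P[m]
        if len(q)>8: print(n,nm,len(q),'u',np.percentile(q@u,[3,50,97]).round(1),'w',np.percentile(q@w,[3,50,97]).round(1),'z',q[:,2].min().round(1),q[:,2].max().round(1))
E
python3 s2.py
```

```text
7.6333 [495.7  96.8 223.9] tip 113.26212470284685 F [-0.2   0.21 -0.95] M [-0.07 -0.05 -0.04] yaw 3.44 z [-1.7e-03 -3.0e-04 -1.0e+00] tcp u,w 500.5695815671743 67.25470501071075
wrist rear 664 u [506.6 510.1 514.2] w [ 65.2  91.5 119. ] z 116.6 123.8
wrist blade 143 u [498.9 501.  503.6] w [82.7 83.5 83.8] z 126.0 191.3
wrist lip 645 u [488.5 492.9 497.3] w [ 60.9  88.1 112.4] z 97.0 104.6
scene rear 125 u [502.5 509.4 513.1] w [ 13.   66.8 118.8] z 116.1 123.7
scene blade 94 u [499.2 502.3 503.3] w [49.1 56.1 81.9] z 127.6 206.7
scene lip 76 u [487.3 491.3 497.9] w [21.5 47.8 82.4] z 97.4 104.7
```

Emit:
{"fn": "servo_tool", "kwargs": {"steps": [[[0,0,-0.003],[0,0,0],-1],[[0.001,0,0],[0,0,0],-1],[[0,0,0],[0,0,0],-1],[[0.001,0,0],[0,0,0],-1],[[0,0,0],[0,0,0],-1],[[0.0005,0,0],[0,0,0],-1],[[0,0,0],[0,0,0],-1],[[0,0,0],[0,0,0],-1]]}}

```text
t: 8.4
ee_pos: [498.4, 96.9, 221.7]
orientation: [-2.154, -2.287, 0.0]
ft_force: [-1.3, -0.0, -1.3]
width: 15.8
grasp_force: 30.0
```

```bash
python3 s2.py
```

```text
8.4 [498.4  96.9 221.7] tip 111.08899370318099 F [-1.28 -0.04 -1.28] M [-0.02  0.13 -0.01] yaw 3.44 z [-3.e-04 -1.e-04 -1.e+00] tcp u,w 503.3128378291822 67.16731222616929
wrist rear 616 u [507.  510.3 513.8] w [ 67.   93.6 119. ] z 116.8 123.8
wrist blade 141 u [501.6 503.8 506.3] w [82.7 83.4 83.7] z 126.2 189.2
wrist lip 687 u [488.6 493.  497.6] w [ 58.   85.6 112.5] z 97.0 104.5
scene rear 125 u [504.7 509.3 513.2] w [ 16.7  63.3 117. ] z 116.0 123.8
scene blade 90 u [501.6 504.7 505.5] w [49.3 56.5 83.3] z 126.5 203.6
scene lip 92 u [487.2 491.3 498.1] w [19.9 52.7 97.2] z 97.1 105.0
```

Emit:
{"fn": "servo_tool", "kwargs": {"steps": [[[0.0005,0,0],[0,0,0],-1],[[0,0,0],[0,0,0],-1],[[0,0,0],[0,0,0],-1],[[0,0,0],[0,0,0],-1],[[0,0,0],[0,0,0],-1],[[0,0,0],[0,0,0],-1],[[0,0,0],[0,0,0],-1],[[0,0,0],[0,0,0],-1]]}}

```text
t: 9.17
ee_pos: [498.7, 96.9, 221.6]
orientation: [-2.153, -2.287, 0.001]
ft_force: [-4.2, -1.0, 1.1]
width: 15.9
grasp_force: 30.0
```

```bash
python3 s.py
```

```text
9.1667 [498.7  96.9 221.6] tip 110.97488280106865 F [-4.19 -1.01  1.07] M [-0.08  0.99  0.02] yaw 3.44 z [-8.e-04 -1.e-04 -1.e+00] tcp u,w 503.5981733515973 67.12483844797336
```

Flush contact is made on the bare strip (about 4 N, tip about 111 mm). Sliding down.

Emit:
{"fn": "servo_tool", "kwargs": {"steps": [[[0,0,-0.003],[0,0,0],-1],[[0,0,-0.003],[0,0,0],-1],[[0,0,-0.003],[0,0,0],-1],[[0,0,-0.003],[0,0,0],-1],[[0,0,-0.003],[0,0,0],-1],[[0,0,-0.003],[0,0,0],-1],[[0,0,-0.003],[0,0,0],-1],[[0,0,0],[0,0,0],-1]]}}

```text
t: 9.83
ee_pos: [498.6, 96.8, 199.7]
orientation: [-2.153, -2.287, 0.002]
ft_force: [-4.3, -0.5, -3.3]
width: 15.9
grasp_force: 30.0
```

```bash
python3 s2.py
```

```text
9.8333 [498.6  96.8 199.7] tip 89.12540903387361 F [-4.31 -0.45 -3.32] M [-0.06  0.92  0.11] yaw 3.44 z [-1.2e-03 -2.0e-04 -1.0e+00] tcp u,w 503.459072156197 67.1040872481047
wrist rear 670 u [506.8 510.  513.8] w [ 72.3  96.1 119.5] z 116.3 122.9
wrist blade 100 u [501.8 503.9 506.1] w [83.  83.4 83.8] z 127.1 168.0
wrist lip 762 u [488.5 492.5 498. ] w [ 55.3  87.6 112.1] z 97.0 104.9
scene rear 126 u [504.5 509.3 513.4] w [ 14.3  61.9 117.8] z 116.2 123.7
scene blade 56 u [501.6 504.6 505.6] w [49.4 54.9 81.7] z 128.4 185.4
scene lip 86 u [487.4 491.4 497.6] w [21.4 56.2 98.7] z 97.0 104.9
```

Emit:
{"fn": "servo_tool", "kwargs": {"steps": [[[0,0,-0.001],[0,0,0],-1],[[0,0,-0.001],[0,0,0],-1],[[0,0,-0.001],[0,0,0],-1],[[0,0,-0.001],[0,0,0],-1],[[0,0,-0.001],[0,0,0],-1],[[0,0,0],[0,0,0],-1],[[0,0,0],[0,0,0],-1],[[0,0,0],[0,0,0],-1]]}}

```text
t: 10.6
ee_pos: [498.7, 96.9, 195.7]
orientation: [-2.153, -2.287, 0.001]
ft_force: [-5.0, -0.7, 0.2]
width: 16.0
grasp_force: 30.0
```

```bash
cat > s3.py <<'E'
from s import *
for n in("wrist","scene"):
    q=np.vstack([cloud(n)[1].reshape(-1,3) for _ in range(2)]); U,W,Z=q@u,q@w,q[:,2]
    m=(abs(W-66)<47)&(abs(Z-101)<3)&(U<500)&(U>480)
    lip=np.polyfit(Z[m]-101,U[m],1)[1]
    m=(abs(W-66)<47)&(Z>96)&(Z<108)&(U<504)&(U>480)
    e=(abs(W-66)<52)&(abs(Z-120)<3)&(U>500)&(U<520)
    print(n,'lip u@101',lip.round(2),'outer edge',np.percentile(U[m],[1,5]).round(2),'rear med',np.median(U[e]).round(2),m.sum())
E
python3 s3.py
```

```text
10.6 [498.7  96.9 195.7] tip 85.11583332604499 F [-5.02 -0.7   0.18] M [-0.13  1.36  0.09] yaw 3.44 z [-8.e-04 -1.e-04 -1.e+00] tcp u,w 503.5883004961078 67.13122566627807
wrist lip u@101 492.22 outer edge [488.33 488.79] rear med 510.49 1714
scene lip u@101 491.35 outer edge [486.88 487.76] rear med 509.13 213
```

Emit:
{"fn": "servo_tool", "kwargs": {"steps": [[[0,0,-0.001],[0,0,0],-1],[[0,0,-0.001],[0,0,0],-1],[[0,0,-0.001],[0,0,0],-1],[[0,0,0],[0,0,0],-1],[[0,0,0],[0,0,0],-1],[[0,0,0],[0,0,0],-1],[[0,0,0],[0,0,0],-1],[[0,0,0],[0,0,0],-1]]}}

```text
t: 11.47
ee_pos: [498.7, 96.9, 192.7]
orientation: [-2.153, -2.287, 0.001]
ft_force: [-5.8, -0.5, 0.2]
width: 15.9
grasp_force: 30.0
```

```bash
python3 s3.py
```

```text
11.4667 [498.7  96.9 192.7] tip 82.1025975974058 F [-5.81 -0.48  0.23] M [-0.12  1.39  0.08] yaw 3.44 z [-9.e-04 -1.e-04 -1.e+00] tcp u,w 503.52822665380404 67.13929178763098
wrist lip u@101 492.17 outer edge [488.23 488.7 ] rear med 510.45 1724
scene lip u@101 491.44 outer edge [487.   487.48] rear med 509.27 211
```

Emit:
{"fn": "servo_tool", "kwargs": {"steps": [[[0,0,-0.001],[0,0,0],-1],[[0,0,-0.001],[0,0,0],-1],[[0,0,-0.001],[0,0,0],-1],[[0,0,0],[0,0,0],-1],[[0,0,0],[0,0,0],-1],[[0,0,0],[0,0,0],-1],[[0,0,0],[0,0,0],-1],[[0,0,0],[0,0,0],-1]]}}

```text
t: 12.33
ee_pos: [498.7, 96.8, 189.7]
orientation: [-2.153, -2.287, 0.001]
ft_force: [-5.3, -0.4, 1.2]
width: 16.2
grasp_force: 30.0
```

```bash
python3 s3.py
```

```text
12.3333 [498.7  96.8 189.7] tip 79.131477919638 F [-5.28 -0.35  1.15] M [-0.13  1.4   0.04] yaw 3.44 z [-9.e-04 -2.e-04 -1.e+00] tcp u,w 503.5379894227917 67.09629125123021
wrist lip u@101 491.97 outer edge [488.22 488.52] rear med 510.4 1760
scene lip u@101 491.49 outer edge [486.9 487.4] rear med 508.91 207
```

Emit:
{"fn": "servo_tool", "kwargs": {"steps": [[[0,0,-0.001],[0,0,0],-1],[[0,0,-0.001],[0,0,0],-1],[[0,0,-0.001],[0,0,0],-1],[[0,0,0],[0,0,0],-1],[[0,0,0],[0,0,0],-1],[[0,0,0],[0,0,0],-1],[[0,0,0],[0,0,0],-1],[[0,0,0],[0,0,0],-1]]}}

```text
t: 13.2
ee_pos: [498.7, 96.9, 186.9]
orientation: [-2.153, -2.287, 0.001]
ft_force: [-6.0, 0.0, 2.8]
width: 15.7
grasp_force: 30.0
```

```bash
python3 s3.py
```

```text
13.2 [498.7  96.9 186.9] tip 76.27098322997159 F [-6.02  0.03  2.76] M [-0.14  1.45  0.11] yaw 3.44 z [-9.e-04 -1.e-04 -1.e+00] tcp u,w 503.5285329155351 67.1316408860132
wrist lip u@101 491.46 outer edge [487.72 488.04] rear med 510.32 1813
scene lip u@101 491.12 outer edge [486.53 486.98] rear med 509.28 208
```

Emit:
{"fn": "servo_tool", "kwargs": {"steps": [[[0,0,-0.001],[0,0,0],-1],[[0,0,-0.001],[0,0,0],-1],[[0,0,-0.001],[0,0,0],-1],[[0,0,0],[0,0,0],-1],[[0,0,0],[0,0,0],-1],[[0,0,0],[0,0,0],-1],[[0,0,0],[0,0,0],-1],[[0,0,0],[0,0,0],-1]]}}

```text
t: 14.07
ee_pos: [498.7, 96.9, 184.0]
orientation: [-2.153, -2.287, 0.001]
ft_force: [-5.7, -0.6, 4.2]
width: 15.8
grasp_force: 30.0
```

```bash
python3 s3.py
```

```text
14.0667 [498.7  96.9 184. ] tip 73.43414676343346 F [-5.75 -0.57  4.16] M [-0.16  1.63  0.05] yaw 3.44 z [-8.e-04 -1.e-04 -1.e+00] tcp u,w 503.5284883524188 67.14245639960384
wrist lip u@101 490.91 outer edge [487.22 487.7 ] rear med 510.24 1850
scene lip u@101 490.34 outer edge [485.88 486.26] rear med 509.55 214
```

The plate starts moving with the tip at about 80 mm. Aiming about 10 mm below that, with the tip at about 70 mm.

Emit:
{"fn": "servo_tool", "kwargs": {"steps": [[[0,0,-0.001],[0,0,0],-1],[[0,0,-0.001],[0,0,0],-1],[[0,0,-0.0015],[0,0,0],-1],[[0,0,0],[0,0,0],-1],[[0,0,0],[0,0,0],-1],[[0,0,0],[0,0,0],-1],[[0,0,0],[0,0,0],-1],[[0,0,0],[0,0,0],-1]]}}

```text
t: 14.93
ee_pos: [498.6, 96.9, 180.7]
orientation: [-2.153, -2.287, 0.001]
ft_force: [-8.5, -0.9, 6.1]
width: 16.2
grasp_force: 30.0
```

```bash
python3 s3.py
python3 - <<'E'
from h import *
c,P=cloud("scene"); d,_=cloud("wrist")
cv2.imwrite("pics/fin.png",np.hstack([cv2.resize(c[110:220,220:330],(400,400)),cv2.resize(d[100:300,180:380],(400,400))]))
E
```

```text
14.9333 [498.6  96.9 180.7] tip 70.11923992925753 F [-8.55 -0.88  6.13] M [-0.15  1.76  0.04] yaw 3.44 z [-9.e-04 -0.e+00 -1.e+00] tcp u,w 503.47371519174874 67.15739609994685
wrist lip u@101 490.16 outer edge [486.64 487.04] rear med 510.17 1889
scene lip u@101 489.89 outer edge [485.32 485.89] rear med 509.53 211
```

View pics/fin.png

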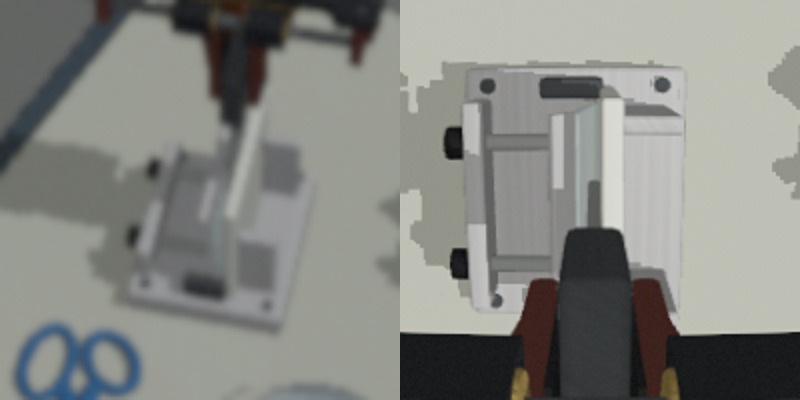

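The scene and wrist crops show the blade between the plates against the white rear plate, near mid-width (wrist crop about (595,205)). The front plate is pushed open by about 0.025 rad. Drag is about 6 N, about 10 mm past first touch.

```bash
python3 -c "
from workcell import close_job; print(close_job())"
```

```text
the job is handed in; nothing more can be done
None
```

The job is handed in: the flat-grip gauge is still held, flush against the rear plate near mid-width, about 10 mm below where it first touched the front plate. It drags with about 6 N, the front plate is open by about 0.025 rad, and nothing else was moved.

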